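# Clamp a flanged collar on a spindle stand with three lever bolts

### The job

Slide the loose aluminium collar, flange down, over the upright shaft of the spindle stand until it sits flat on the base, and let go of it. Then turn each of the three lever bolts clockwise, in any order, fully home against its own end stop, so that all three noses hold the flange; feel for the stops and do not force the bolts or the stand hard. Leave the other things on the bench where they are.

Things in the scene. Friction and masses are not known exactly. Their poses are not given: they have to be found in the camera images.
- stand: fixed spindle stand: round grey iron base, 190 mm diameter, 30 mm thick, with an upright plain steel shaft in its middle. Three captive lever bolts stand on it, axes vertical, 74 mm from the shaft's axis: bolt0 towards the stand's own +x, bolt1 and bolt2 120 and 240 degrees anticlockwise of it seen from above. Small nuts between them do nothing. Origin on the underside below the shaft; z up.
- seat (a point): point on the shaft's axis at the top face of the base, 30 mm above the bench, where the collar's underside comes to rest; axes as the stand's. The shaft is 22 mm in diameter, its top 84 mm above the bench, the last 8 mm tapered to 12 mm. Among open noses, fingers on the collar fit best if they stand 53 degrees (or 60 more, and so on) anticlockwise of +x, opened to 60-65 mm to let go.
- collar: loose aluminium flanged collar, 0.15-0.31 kg, standing on the bench flange down: flange 72 mm diameter, 8 mm thick; above it a neck of 44 mm diameter up to 36 mm above the underside, to grip it by; through bore 25 mm (3 mm wider than the shaft). Origin at the centre of the underside, z up. Lowered on to the stand, its flange clears the open clamp noses by about 12 mm.
- lever0 (a point): point on bolt0's axis, 70 mm above the bench; +x points out along its hand lever, a straight dark steel bar 12 mm wide, to 62 mm from the axis, 60 to 80 mm above the bench. The bolt is a 22 mm steel post, top 84 mm above the bench. On the other side a clamp nose, 14 mm wide, 40 to 51 mm above the bench, reaches 45 mm from the axis and passes 2.5 mm over a seated flange.
- bolt0 (a joint): turn of bolt0, rad: grows clockwise seen from above (tightening). Even friction, 2 to 5 N to push the lever 45 mm from the axis; stays where left. Starts 1.0 to 1.6 rad short of its tight stop, a hard stop that differs between bolts, is not given and must be felt (force rises sharply, no more turning). There the lever points away from the shaft within 0.2 rad and the nose lies over the flange.
- lever1 (a point): point on bolt1's axis, 70 mm above the bench; +x points out along its hand lever, a straight dark steel bar 12 mm wide, to 62 mm from the axis, 60 to 80 mm above the bench. The bolt is a 22 mm steel post, top 84 mm above the bench. On the other side a clamp nose, 14 mm wide, 40 to 51 mm above the bench, reaches 45 mm from the axis and passes 2.5 mm over a seated flange.
- bolt1 (a joint): turn of bolt1, rad: grows clockwise seen from above (tightening). Even friction, 2 to 5 N to push the lever 45 mm from the axis; stays where left. Starts 1.0 to 1.6 rad short of its tight stop, a hard stop that differs between bolts, is not given and must be felt (force rises sharply, no more turning). There the lever points away from the shaft within 0.2 rad and the nose lies over the flange.
- lever2 (a point): point on bolt2's axis, 70 mm above the bench; +x points out along its hand lever, a straight dark steel bar 12 mm wide, to 62 mm from the axis, 60 to 80 mm above the bench. The bolt is a 22 mm steel post, top 84 mm above the bench. On the other side a clamp nose, 14 mm wide, 40 to 51 mm above the bench, reaches 45 mm from the axis and passes 2.5 mm over a seated flange.
- bolt2 (a joint): turn of bolt2, rad: grows clockwise seen from above (tightening). Even friction, 2 to 5 N to push the lever 45 mm from the axis; stays where left. Starts 1.0 to 1.6 rad short of its tight stop, a hard stop that differs between bolts, is not given and must be felt (force rises sharply, no more turning). There the lever points away from the shaft within 0.2 rad and the nose lies over the flange.
- wrench: bystander: steel open-ended wrench lying flat, 180 mm long, 8 mm thick; origin under its middle
- screwdriver: bystander: wooden-handled screwdriver lying flat, 200 mm long, 26 mm thick; origin under its middle
- jar: bystander: small glass jar of 60 mm diameter, 85 mm tall; origin under its base
- tube: bystander: square aluminium tube with blue end caps lying along y, 210 mm long, 28 mm thick; origin under its middle
- tape: bystander: black roll of tape lying flat, 84 mm diameter, 20 mm thick; origin under its centre
- mug: bystander: white mug, 76 mm diameter, 90 mm tall; origin under its base
- tub: bystander: yellow plastic tub, 90 mm diameter, 100 mm tall; origin under its base
Not all that is in view belongs to the job. There is more than one size of the collar; the one meant has the size given above.

How it is judged:
By the outcome, as a careful person would: the job done as asked, in the order asked, and still so for the second after the job is handed in, with the robot touching nothing.
It also fails if it takes over 72 s, if anything falls off the work surface, if the arm or the gripper's body presses on something with over 40 N, if the wrist force passes 120 N, or if a joint passes its speed limit or range.

### The arm

A 7-joint arm with a two-finger parallel gripper is mounted at the origin on the work surface. World frame = base frame: x ahead of the robot, y to its left, z up, the work surface at z = 0. Lengths are in m, angles in rad, forces in N, time in s.
With the tool pointing down it reaches from about 0.425 to 0.925 m from the base axis. Payload 6.8 kg.
Tool frame: the origin (TCP) lies midway between the tips of the shut fingers; the grasp point (between the pads) lies 19 mm behind it (bot.pinch_z is the distance from the TCP to the grasp point, in m); z points along the fingers, y is the line along which they close (so a half turn about z gives the same grasp; the last joint's range is limited). The gripper opens to 85 mm and grips with 20 to 120 N. Pads are 22 mm wide; open, the fingers measure 114 mm over their backs; the gripper's body (76 mm by 85 mm) begins 54 mm behind the grasp point. The pads swing forward as they close: fully open they stand 13 mm farther back than shut.
Start: joints at [-1.242, 0.477, 0.022, 1.555, -0.011, 1.109, -0.083], TCP at [0.286, 0.612, 0.231] pointing down, gripper open.
Joint ranges: [-2.96, 2.96], [-0.34, 2.1], [-1.41, 1.46], [0.24, 2.44], [-1.37, 4.51], [0.17, 1.92], [-2.96, 2.96]. Speed limits (rad/s): [2.39, 2.39, 3.14, 3.14, 3.14, 3.14, 3.14].

### API

Orientations are given as a unit quaternion [w, x, y, z].
In Python, from station import bot, imaging gives the robot as it stands. The module is installed in compiled form; this text tells all that it offers.
- The arm moves only by the tool carry_out, never from a script. Its argument "targets" is a list of rows, each a list of 5 numbers: the shift along the tool's x, y, z in cm, then the turn about the tool's z in degrees, then the opening, from -1 (shut) to 1 (fully open). In form: [[x, y, z, yaw, gripper], ...]. A call has 1 to 12 rows; each row shifts and turns the commanded pose from where the row before left it, along the tool's axes as they then stand; what a row does not reach is not made up. A row lasts 1/10 s, in which the tool goes at most 50 mm and 8.59 degrees, less where a joint would pass 70% of its speed; a pose out of reach is approached as far as the arm can. A call is refused whole if a number of a shift passes 5 or a number of a turn 8.59, either way. A call with a gripper value outside its range is refused whole. The fingers move at their own pace and stop on an object; "force" is the grip in N (left out, the last holds). Time passes only in rows, so rows that do not move let the fingers close. It gives the time, the measured TCP pose, the force, the opening and the grip force at its end, in the units of the state.
- bot.get_obs(): the state, without advancing time (a new reading comes with each control period).
- imaging.read_camera(name): name is "scene" or "top" or "wrist"; returns the picture (480x640x3 uint8, red, green, blue); there is no depth.
- imaging.calibration(name): a dict with "fx", "fy", "cx", "cy" (pixels), "extrinsics" (4x4, takes a point from world to camera coordinates). Camera axes: x right, y up, looking along -z (the intrinsics and any distortion apply to the point x, -y, -z); pixel columns grow to the right and rows downward; lengths in m; the calibration is good to about 2 mm. A picture is of the moment at which its call begins: read the wrist's pose just before it. calibration takes no time and is no camera call; for the wrist camera it gives the pose at the moment of the call.
- bot.hand_in(): hands the job in; it is judged then, once.
The state is a dict: "t": time; "q": joint angles; "joint_vel": joint speeds; "joint_torque": joint torques, N m; "eef_pos": TCP position; "tool_rot": TCP orientation; "contact_force": force on the tool from outside, world axes, zero at the start; "torque": the same for the moment, N m; "gripper_width": opening from 0.0 (shut) to 1.0 (fully open); "grasp_force": force on a finger pad.
Only numpy, scipy, OpenCV 4.12 (cv2) and the standard library are available. Lean on these libraries where they do the work, as an engineer would, in place of code of your own. Each camera call takes 0.05 s, during which the arm holds its last target. There are 200 camera calls.

## Working session

There is one attempt and no reset: what is moved stays moved. The work goes in short steps, Python scripts to look and compute and a tool call to move; the robot and the scene stay as the last step left them, time stands still between calls to the robot, and variables do not carry over. Pictures are saved under pics/ and viewed, at most 10 in all, crops included, and the job is handed in when it is done.

Besides the shell and the picture viewer there is one more tool, called after "Request:" as name(argument=value, ...), one argument or row to a line, values as JSON. carry_out: Moves the arm, as the interface text tells. Its arguments: {"type":"object","properties":{"targets":{"type":"array"},"force":{"type":"number"}},"required":["targets"]}

```bash
mkdir -p pics && cat > h.py <<'E'
import numpy as np, cv2
from station import bot, imaging
def snap(cam,name):
    im=imaging.read_camera(cam); cv2.imwrite(f'pics/{name}.png',cv2.cvtColor(im,cv2.COLOR_RGB2BGR)); return im
def ray(c,u,v):
    E=np.array(c['extrinsics']);R=E[:3,:3];t=E[:3,3]
    d=R.T@np.array([(u-c['cx'])/c['fx'],-(v-c['cy'])/c['fy'],-1]); return -R.T@t,d
def at(c,u,v,z):
    o,d=ray(c,u,v); return o+d*(z-o[2])/d[2]
def proj(c,p):
    E=np.array(c['extrinsics']);q=E[:3,:3]@np.array(p)+E[:3,3]
    return c['cx']+c['fx']*q[0]/-q[2], c['cy']+c['fy']*q[1]/q[2]
E
python3 - <<'E'
from h import *
print(bot.get_obs())
for n in("top","scene"):
    snap(n,n+'0'); c=imaging.calibration(n); print(n,c)
E
```

```text
{'t': 0.0, 'q': array([-1.24208551,  0.47783748,  0.02237821,  1.55646096, -0.01151593,
        1.10930721, -0.08312939]), 'joint_vel': array([ 6.58109151e-04, -5.40572589e-04,  4.27070498e-04,  3.96612250e-05,
       -5.06520387e-04,  8.85700083e-04,  1.70281027e-03]), 'joint_torque': array([ 2.28921863e-04, -5.96467638e+01,  1.60826314e+00, -2.81201041e+01,
        1.25361403e-02,  9.51319991e-03,  5.42172268e-05]), 'eef_pos': array([0.28533736, 0.61106104, 0.23029739]), 'tool_rot': array([-1.32714880e-04,  2.16697100e-01,  9.76238433e-01, -9.32767419e-04]), 'contact_force': array([ 0.97519851,  0.95541199, -0.73527805]), 'torque': array([ 0.00295615,  0.00221076, -0.03132911]), 'grasp_force': 0.0, 'gripper_width': 0.9985962592112005}
top {'fx': 497.79930738150057, 'fy': 497.79930738150057, 'cx': 311.6116668920681, 'cy': 244.23647195910914, 'extrinsics': array([[-2.41821830e-02, -9.99697521e-01, -4.48199090e-03,
        -2.28499435e-02],
       [ 9.82099095e-01, -2.45937623e-02,  1.86752549e-01,
        -5.59326587e-01],
       [-1.86806290e-01,  1.14325108e-04,  9.82396762e-01,
        -1.03306459e+00],
       [ 0.00000000e+00,  0.00000000e+00,  0.00000000e+00,
         1.00000000e+00]])}
scene {'fx': 496.8761332377803, 'fy': 496.8761332377803, 'cx': 308.43789957008227, 'cy': 239.9780141307316, 'extrinsics': array([[ 0.14932365,  0.98872841, -0.010889  , -0.06687999],
       [-0.81935505,  0.12989335,  0.55837713,  0.40890397],
       [ 0.55349774, -0.07445696,  0.82951577, -1.54171713],
       [ 0.        ,  0.        ,  0.        ,  1.        ]])}
```

View pics/top0.png

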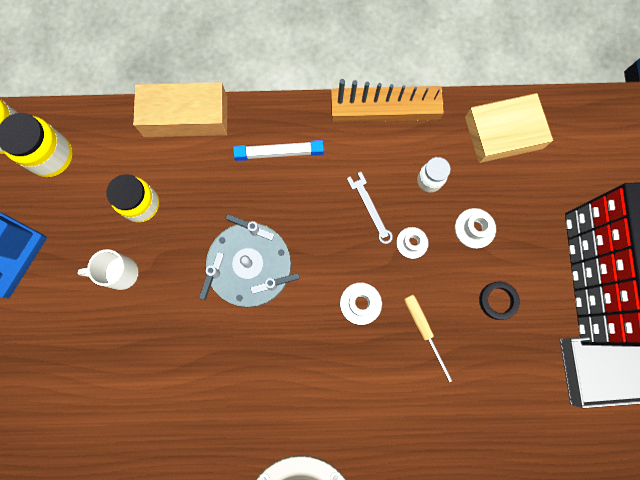

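View pics/scene0.png

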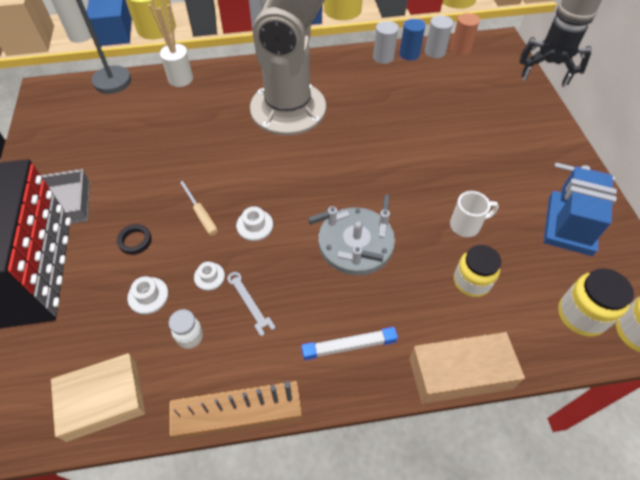

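Candidates for the collar in the top view are the rings at (361,303), (475,228) and a small one at (413,243). The tape at (500,300) is black, so it is out. Next I'll view enlarged crops with the stand.

```bash
python3 - <<'E'
from h import *
im=cv2.imread('pics/top0.png')
R=lambda u,v,w,s:cv2.resize(im[v:v+w,u:u+w],None,fx=s,fy=s,interpolation=cv2.INTER_CUBIC)
L=np.vstack([R(336,278,50,4),R(451,203,50,4),R(388,218,50,4)])
cv2.imwrite('pics/c1.png',np.hstack([L,R(190,205,120,5)]))
E
```

```text
(no output)
```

View pics/c1.png

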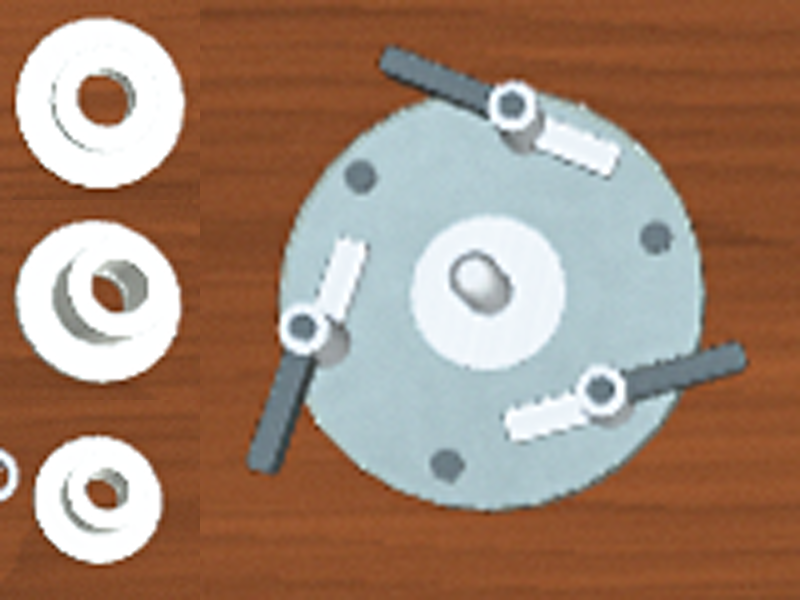

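```bash
python3 - <<'E'
from h import *
c=imaging.calibration('top')
def circ(p,r,z):
    a=np.linspace(0,2*np.pi,24);P=np.array([proj(c,(p[0]+r*np.cos(t),p[1]+r*np.sin(t),z)) for t in a])
    return P[:,0].min(),P[:,0].max(),P[:,1].min(),P[:,1].max()
im=cv2.imread('pics/top0.png')
ov=[]
for n,(u0,v0),(x,y) in(('1',(336,278),(100.5,103)),('2',(451,203),(98.5,101))):
    p=at(c,u0+x/4-.4,v0+y/4-.4,.006);print(n,p[:2])
    big=cv2.resize(im[v0:v0+50,u0:u0+50],None,fx=8,fy=8,interpolation=cv2.INTER_CUBIC)
    for r,z,col in((.036,.008,(0,0,255)),(.036,0,(0,0,255)),(.022,.036,(0,200,0)),(.0125,.036,(255,0,0))):
        Q=[((q[0]-u0+.5)*8,(q[1]-v0+.5)*8) for t in np.linspace(0,6.28,60) for q in[proj(c,(p[0]+r*np.cos(t),p[1]+r*np.sin(t),z))]]
        cv2.polylines(big,[np.int32(Q)],True,col,1)
    ov.append(big)
cv2.imwrite('pics/c2.png',np.hstack(ov))
px=lambda X,Y:(190+(X-200)/5-.4,205+Y/5-.4)
B=[at(c,*px(*b),.084)[:2] for b in((512,104),(602,390),(303,326))]
cen=np.mean(B,0);print('cen',cen)
for b in B: print(b,np.linalg.norm(b-cen),np.degrees(np.arctan2(*(b-cen)[::-1])))
print('base',at(c,*px(492,302),.03)[:2],'shaft top',at(c,*px(469,273),.084)[:2])
for i,t in enumerate(((388,58),(742,355),(263,468))):
    p=at(c,*px(*t),.08)[:2]-B[i];print('lever',np.degrees(np.arctan2(p[1],p[0])),np.linalg.norm(p))
E
```

```text
1 [ 0.43087517 -0.14262387]
2 [ 0.59623546 -0.41164631]
cen [0.52446982 0.10639624]
[0.59670889 0.0895461 ] 0.07417823376780067 -13.129778514105462
[0.47332735 0.05219105] 0.07452352012264087 -133.33474215934646
[0.50337323 0.17745157] 0.07412102173207803 106.5363520945957
base [0.51970327 0.1051291 ] shaft top [0.52415773 0.10779584]
lever 67.24230358625279 0.058316742803767085
lever -76.7915959928559 0.0601855049576575
lever 164.14139185697698 0.06104711574565465
```

View pics/c2.png

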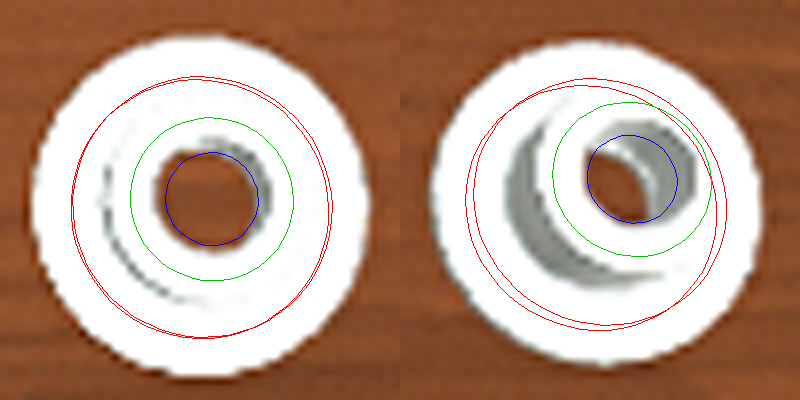

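All three noses are open. Both big rings have flanges of about 93 mm, so the small one at (413,243) is the collar. I'll measure it accurately and check it with an overlay.

```bash
python3 - <<'E'
from h import *
c=imaging.calibration('top')
im=cv2.imread('pics/top0.png')
u0,v0=393,223;s=10
cr=im[v0:v0+40,u0:u0+40]
m=(cr.min(2)>110).astype(np.uint8)
k=cv2.findContours(m,cv2.RETR_EXTERNAL,cv2.CHAIN_APPROX_NONE)[0]
k=max(k,key=cv2.contourArea);e=cv2.fitEllipse(cv2.convexHull(k));print(e)
p=at(c,u0+e[0][0],v0+e[0][1],.005);print(p)
big=cv2.resize(cr,None,fx=s,fy=s,interpolation=cv2.INTER_CUBIC)
def ov(big,p,r,z,col,u0,v0,s):
    Q=[((q[0]-u0+.5)*s,(q[1]-v0+.5)*s) for t in np.linspace(0,6.28,60) for q in[proj(c,(p[0]+r*np.cos(t),p[1]+r*np.sin(t),z))]]
    cv2.polylines(big,[np.int32(Q)],True,col,1)
for r,z,col in((.036,.008,(0,0,255)),(.036,0,(0,0,255)),(.022,.036,(0,200,0)),(.0125,.036,(255,0,0))): ov(big,p,r,z,col,u0,v0,s)
a=(198,213);b2=cv2.resize(im[a[1]:a[1]+100,a[0]:a[0]+100],None,fx=4,fy=4,interpolation=cv2.INTER_CUBIC)
S=(.5243,.1068)
for r,z,col in((.095,.03,(0,0,255)),(.006,.084,(255,0,0)),(.011,.03,(255,0,0))): ov(b2,S,r,z,col,*a,4)
for t in(-13.3,106.7,-133.3): 
    t=np.radians(t);ov(b2,(S[0]+.074*np.cos(t),S[1]+.074*np.sin(t)),.011,.084,(0,160,0),*a,4)
cv2.imwrite('pics/c3.png',np.hstack([big,b2]))
E
```

```text
((19.014476776123047, 19.359132766723633), (31.014822006225586, 32.34029006958008), 126.11671447753906)
[ 0.56628005 -0.26536024  0.005     ]
```

View pics/c3.png

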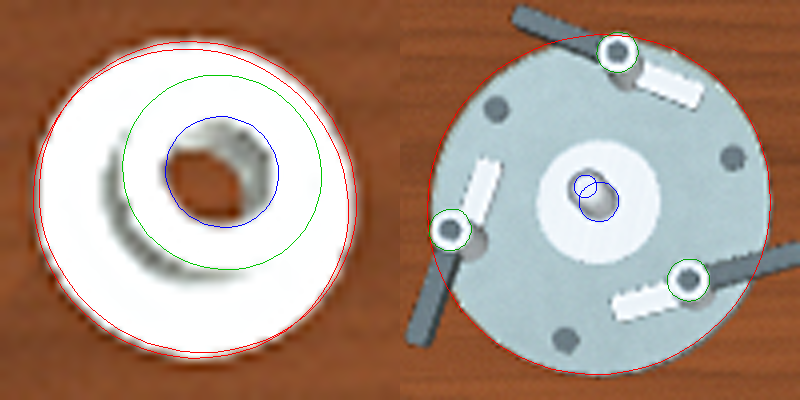

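Request:
carry_out(
  targets=[
    [0, -5, 0, 4.2, 1],
    [0, -5, 0, 4.2, 1],
    [0, -5, 0, 4.2, 1],
    [0, -5, 0, 4.2, 1],
    [0, -5, 0, 4.2, 1],
    [0, -5, 0, 4.3, 1],
  ],
)

```text
t: 0.7
eef_pos: [0.1117, 0.3672, 0.2309]
tool_rot: [0.0, 0.427, 0.904, -0.0]
contact_force: [-0.6, 1.2, -0.2]
gripper_width: 1.001
grasp_force: 0.0
```

The overlays fit: the small ring matches the 72/44/25 mm collar at (0.5663,-0.2654), and the stand model fits at (0.5243,0.1068). I'll go around outside the base's dead zone.

Request:
carry_out(
  targets=[
    [-1, 4.5, 0, 0, 1],
    [-1, 4.5, 0, 0, 1],
    [-1, 4.5, 0, 0, 1],
    [-1, 4.5, 0, 0, 1],
    [-5, 0, 0, 0, 1],
    [-5, 0, 0, 0, 1],
    [-5, 0, 0, 0, 1],
    [-5, 0, 0, 0, 1],
    [-5, 0, 0, 0, 1],
    [-5, 0, 0, 0, 1],
    [-5, 0, 0, 0, 1],
    [-5, 0, 0, 0, 1],
  ],
)

```text
t: 1.9
eef_pos: [0.5328, 0.1439, 0.2312]
tool_rot: [-0.0, 0.425, 0.905, 0.0]
contact_force: [1.1, -0.1, 0.3]
gripper_width: 1.002
grasp_force: 0.0
```

```bash
cat >> h.py <<'E'
from scipy.spatial.transform import Rotation as Ro
def rot():
    o=bot.get_obs();w,x,y,z=o['tool_rot'];return Ro.from_quat([x,y,z,w]).as_matrix(),o
def delta(tx,ty,tz):
    R,o=rot();d=R.T@(np.array([tx,ty,tz])-o['eef_pos'])*100
    print('yang %.2f'%np.degrees(np.arctan2(R[1,1],R[0,1])),'pos',o['eef_pos'].round(4),'dcm',d.round(2),'F',o['contact_force'].round(1),'q7 %.2f'%o['q'][6],'w %.3f g %.1f'%(o['gripper_width'],o['grasp_force']),'t',o['t'])
E
python3 -c "
from h import *
delta(.5663,-.2654,.15)"
```

```text
yang 39.69 pos [0.5328 0.1439 0.2312] dcm [-33.64 -23.56   8.11] F [ 1.1 -0.1  0.3] q7 0.44 w 1.002 g 0.0 t 1.9
```

Request:
carry_out(
  targets=[
    [-3.3, -2.3, 0, 0, 1],
    [-3.3, -2.3, 0, 0, 1],
    [-3.3, -2.3, 0, 0, 1],
    [-3.3, -2.3, 0, 0, 1],
    [-3.3, -2.3, 0, 0, 1],
    [-3.3, -2.3, 0.5, 0, 1],
    [-3.3, -2.3, 1.5, 0, 1],
    [-3.3, -2.3, 2, 0, 1],
    [-3.3, -2.3, 2, 0, 1],
    [-3.3, -2.3, 2, 0, 1],
    [0, 0, 0, 0, 1],
    [0, 0, 0, 0, 1],
  ],
)

```text
t: 3.1
eef_pos: [0.5647, -0.2561, 0.1503]
tool_rot: [-0.001, 0.426, 0.905, -0.0]
contact_force: [0.1, 0.8, 0.6]
gripper_width: 0.999
grasp_force: 0.0
```

```bash
python3 -c "
from h import *
delta(.5663,-.2654,.006)
snap('wrist','w1')"
```

```text
yang 39.53 pos [ 0.5647 -0.2561  0.1503] dcm [-0.85 -0.44 14.43] F [0.1 0.8 0.6] q7 1.26 w 0.999 g 0.0 t 3.1
```

View pics/w1.png

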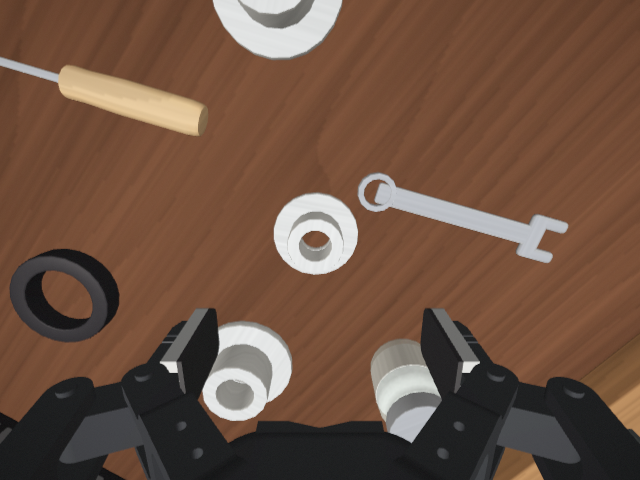

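The wrist view shows the collar at (316,235). The wrench ring at (378,192), tall collar at (240,380) and jar at (405,390) all sit clear of the finger line. I'll check the collar's position from this view and descend.

```bash
python3 -c "
from h import *
c=imaging.calibration('wrist')
print(at(c,316,233.5,.005), at(c,316,239,.036))
o,d=ray(c,316,233); print(o,[proj(c,(.5663,-.2654,z)) for z in(.008,.036)])
for n,u,v,z in(('ring',378,192,.008),('screw',205,118,.026)): print(n,at(c,u,v,z))"
```

```text
[ 0.5678012  -0.26129464  0.005     ] [ 0.56481927 -0.25723948  0.036     ]
[ 0.51389091 -0.19187183  0.29386948] [(np.float64(311.51837425409), np.float64(237.01177765482214)), (np.float64(310.75111154833445), np.float64(247.90342899730493))]
ring [ 0.5835796  -0.20111442  0.008     ]
screw [ 0.44779464 -0.24041058  0.026     ]
```

Request:
carry_out(
  targets=[
    [-0.9, -0.4, 0, 0, 1],
    [0, 0, 3, 0, 1],
    [0, 0, 3, 0, 1],
    [0, 0, 2, 0, 1],
    [0, 0, 2, 0, 1],
    [0, 0, 0, 0, 1],
    [0, 0, 0, 0, 1],
  ],
)

```text
t: 3.85
eef_pos: [0.569, -0.2642, 0.052]
tool_rot: [0.0, 0.425, 0.905, 0.0]
contact_force: [0.0, 0.7, 0.9]
gripper_width: 1.0
grasp_force: 0.0
```

```bash
python3 -c "
from h import *
delta(.5663,-.2654,.006)"
```

```text
yang 39.75 pos [ 0.569  -0.2642  0.052 ] dcm [ 0.09 -0.29  4.6 ] F [0.  0.7 0.9] q7 1.34 w 1.000 g 0.0 t 3.85
```

Request:
carry_out(
  targets=[
    [0.1, -0.3, 0, 0, 1],
    [0, 0, 0, 0, 1],
    [0, 0, 0, 0, 1],
  ],
)

```text
t: 4.15
eef_pos: [0.5658, -0.2661, 0.0523]
tool_rot: [0.001, 0.425, 0.905, 0.0]
contact_force: [-0.1, 0.5, 1.0]
gripper_width: 1.005
grasp_force: 0.0
```

```bash
python3 -c "
from h import *
delta(.5663,-.2654,.006)
c=imaging.calibration('wrist');im=snap('wrist','w2')
big=im.copy()
def ov(p,r,z,col):
    Q=[proj(c,(p[0]+r*np.cos(t),p[1]+r*np.sin(t),z)) for t in np.linspace(0,6.28,60)]
    cv2.polylines(big,[np.int32(np.round(Q))],True,col,1)
for r,z,col in((.036,.008,(255,0,0)),(.022,.036,(0,200,0)),(.0125,.036,(0,0,255))): ov((.5663,-.2654),r,z,col)
cv2.imwrite('pics/w2o.png',big[:,:,::-1])
"
```

```text
yang 39.66 pos [ 0.5658 -0.2661  0.0523] dcm [0.03 0.08 4.63] F [-0.1  0.5  1. ] q7 1.34 w 1.005 g 0.0 t 4.15
```

View pics/w2o.png

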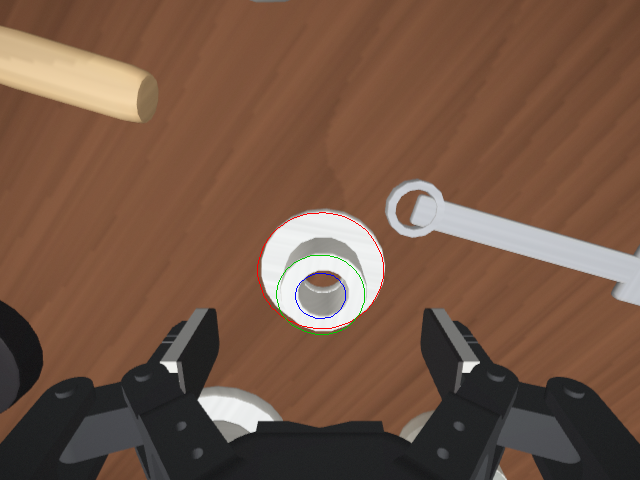

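The model overlay (flange circle centred near (321,271), neck near (321,294)) agrees within about 1 mm. I'll descend and grip.

Request:
carry_out(
  targets=[
    [0, 0, 1.5, 0, 1],
    [0, 0, 1.5, 0, 1],
    [0, 0, 1, 0, 1],
    [0, 0, 0.5, 0, 1],
    [0, 0, 0, 0, 1],
    [0, 0, 0, 0, -1],
    [0, 0, 0, 0, -1],
    [0, 0, 0, 0, -1],
    [0, 0, 0, 0, -1],
    [0, 0, 0, 0, -1],
    [0, 0, 0, 0, -1],
  ],
  force=40,
)

```text
t: 5.3
eef_pos: [0.566, -0.266, 0.0072]
tool_rot: [0.001, 0.425, 0.905, 0.0]
contact_force: [-1.7, 0.7, 5.1]
gripper_width: 0.502
grasp_force: 40.8
```

```bash
python3 -c "
from h import *
delta(.5663,-.2654,.1)"
```

```text
yang 39.67 pos [ 0.566  -0.266   0.0072] dcm [ 0.02  0.07 -9.28] F [-1.7  0.7  5.1] q7 1.37 w 0.502 g 40.8 t 5.3
```

Request:
carry_out(
  targets=[
    [0, 0, -2, 0, -1],
    [0, 0, -3, 0, -1],
    [0, 0, -4, 0, -1],
    [0, 0, -3, 0, -1],
    [2, 1, 0, 0, -1],
    [3.9, 2.6, 0, 0, -1],
    [3.9, 2.6, 0, 0, -1],
    [3.9, 2.6, 0, 0, -1],
    [3.9, 2.6, 0, 0, -1],
    [3.9, 2.6, 0, 0, -1],
    [3.9, 2.6, 0, 0, -1],
    [3, 2, 0, 0, -1],
  ],
)

```text
t: 6.5
eef_pos: [0.5262, 0.0748, 0.1261]
tool_rot: [-0.0, 0.424, 0.906, 0.0]
contact_force: [0.6, 0.8, -2.5]
gripper_width: 0.502
grasp_force: 41.4
```

```bash
python3 -c "
from h import *
delta(.5241,.1064,.12)"
```

```text
yang 39.81 pos [0.5262 0.0748 0.1261] dcm [2.56 1.86 0.61] F [ 0.6  0.8 -2.5] q7 0.67 w 0.502 g 41.4 t 6.5
```

Request:
carry_out(
  targets=[
    [2, 1.5, 0, 0, -1],
    [0.5, 0.3, 0, 0, -1],
    [0, 0, 0, 0, -1],
    [0, 0, 0, 0, -1],
    [0, 0, 0, 0, -1],
  ],
)

```text
t: 7.0
eef_pos: [0.5252, 0.1002, 0.1263]
tool_rot: [0.0, 0.427, 0.904, -0.0]
contact_force: [0.4, -1.5, -1.0]
gripper_width: 0.506
grasp_force: 41.4
```

```bash
python3 -c "
from h import *
delta(.5241,.1064,.12)"
```

```text
yang 39.51 pos [0.5252 0.1002 0.1263] dcm [0.55 0.31 0.63] F [ 0.4 -1.5 -1. ] q7 0.61 w 0.506 g 41.4 t 7.0
```

Request:
carry_out(
  targets=[
    [0.5, 0.3, 0, 0, -1],
    [0, 0, 1, 0, -1],
    [0, 0, 0.8, 0, -1],
    [0, 0, 0, 0, -1],
    [0, 0, 0, 0, -1],
  ],
)

```text
t: 7.5
eef_pos: [0.5239, 0.1077, 0.1077]
tool_rot: [-0.0, 0.425, 0.905, -0.0]
contact_force: [0.0, -0.0, -2.3]
gripper_width: 0.501
grasp_force: 41.4
```

```bash
python3 -c "
from h import *
delta(.5241,.1064,.12)
P=bot.get_obs()['eef_pos']
A=[]
for n,u0,v0 in(('scene',317,180),('wrist',220,170)):
    c=imaging.calibration(n);im=snap(n,n+'3')
    w,h,s=(80,80,5) if n=='scene' else (200,200,2)
    b=cv2.resize(im[v0:v0+h,u0:u0+w],None,fx=s,fy=s,interpolation=cv2.INTER_CUBIC)
    for p,r,z,col in(((.5243,.1068),.006,.084,(255,0,0)),((.5243,.1068),.011,.076,(255,0,0)),((.5243,.1068),.095,.03,(255,0,0)),(P,.036,P[2]-.0072,(0,255,0)),(P,.036,P[2]+.001,(0,255,0)),(P,.022,P[2]+.029,(0,0,255))):
        Q=[((q[0]-u0+.5)*s,(q[1]-v0+.5)*s) for t in np.linspace(0,6.28,60) for q in[proj(c,(p[0]+r*np.cos(t),p[1]+r*np.sin(t),z))]]
        cv2.polylines(b,[np.int32(Q)],True,col,1)
    A.append(b)
cv2.imwrite('pics/c4.png',np.hstack(A)[:,:,::-1])
"
```

```text
yang 39.66 pos [0.5239 0.1077 0.1077] dcm [-0.11 -0.07 -1.23] F [ 0.  -0.  -2.3] q7 0.62 w 0.501 g 41.4 t 7.5
```

View pics/c4.png

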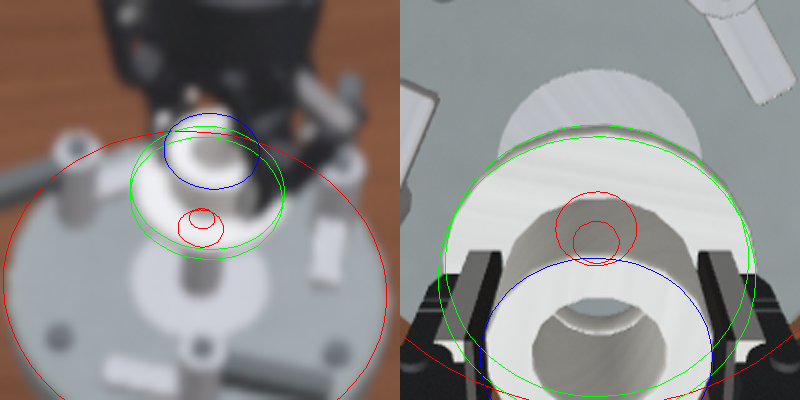

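The collar matches its model in the wrist view, and the pale seat disc (centre about x=600 in the crop) lines up with the predicted shaft (x=597). I'll lower slowly while watching the force.

Request:
carry_out(
  targets=[
    [-0.05, 0, 0.8, 0, -1],
    [0, 0, 0.5, 0, -1],
    [0, 0, 0.5, 0, -1],
    [0, 0, 0.5, 0, -1],
    [0, 0, 0, 0, -1],
  ],
)

```text
t: 8.1
eef_pos: [0.524, 0.1075, 0.0844]
tool_rot: [-0.001, 0.425, 0.905, -0.001]
contact_force: [-1.5, -0.8, -2.3]
gripper_width: 0.508
grasp_force: 41.4
```

```bash
python3 -c "
from h import *
delta(.5243,.1068,.0372)"
```

```text
yang 39.67 pos [0.524  0.1075 0.0844] dcm [-0.07 -0.02  4.72] F [-1.5 -0.8 -2.3] q7 0.64 w 0.508 g 41.4 t 8.1
```

Request:
carry_out(
  targets=[
    [0, 0, 0.4, 0, -1],
    [0, 0, 0.4, 0, -1],
    [0, 0, 0.4, 0, -1],
    [0, 0, 0, 0, -1],
  ],
)

```text
t: 8.5
eef_pos: [0.5242, 0.1075, 0.0727]
tool_rot: [-0.0, 0.425, 0.905, -0.0]
contact_force: [0.5, -0.1, -2.4]
gripper_width: 0.509
grasp_force: 41.4
```

Request:
carry_out(
  targets=[
    [0, 0, 0.5, 0, -1],
    [0, 0, 0.5, 0, -1],
    [0, 0, 0.4, 0, -1],
    [0, 0, 0, 0, -1],
  ],
)

```text
t: 8.9
eef_pos: [0.5241, 0.1075, 0.0586]
tool_rot: [-0.0, 0.425, 0.905, -0.0]
contact_force: [-0.7, 1.0, -1.9]
gripper_width: 0.495
grasp_force: 41.4
```

Sliding freely. 2.1 cm left.

Request:
carry_out(
  targets=[
    [0, 0, 0.5, 0, -1],
    [0, 0, 0.5, 0, -1],
    [0, 0, 0.5, 0, -1],
    [0, 0, 0.3, 0, -1],
    [0, 0, 0, 0, -1],
    [0, 0, 0, 0, -1],
  ],
)

```text
t: 9.5
eef_pos: [0.5246, 0.1076, 0.0412]
tool_rot: [-0.0, 0.425, 0.905, -0.0]
contact_force: [0.4, -0.9, -1.4]
gripper_width: 0.505
grasp_force: 41.4
```

Request:
carry_out(
  targets=[
    [0, 0, 0.2, 0, -1],
    [0, 0, 0, 0, -1],
    [0, 0, 0, 0, -1],
  ],
)

```text
t: 9.8
eef_pos: [0.5246, 0.1077, 0.0394]
tool_rot: [0.0, 0.425, 0.905, 0.0]
contact_force: [0.0, -0.7, -1.9]
gripper_width: 0.506
grasp_force: 41.4
```

Request:
carry_out(
  targets=[
    [0, 0, 0.15, 0, -1],
    [0, 0, 0, 0, -1],
    [0, 0, 0, 0, -1],
  ],
)

```text
t: 10.1
eef_pos: [0.5245, 0.1077, 0.0377]
tool_rot: [-0.0, 0.425, 0.905, -0.0]
contact_force: [0.1, 0.2, -1.1]
gripper_width: 0.507
grasp_force: 41.4
```

Request:
carry_out(
  targets=[
    [0, 0, 0.1, 0, -1],
    [0, 0, 0, 0, -1],
    [0, 0, 0, 0, -1],
  ],
)

```text
t: 10.4
eef_pos: [0.5247, 0.1077, 0.0371]
tool_rot: [0.0, 0.425, 0.905, 0.0]
contact_force: [-2.6, -0.8, 4.0]
gripper_width: 0.503
grasp_force: 41.8
```

It's seated (Fz reversed). I'll open to about 62 mm and go straight up.

Request:
carry_out(
  targets=[
    [0, 0, 0, 0, 0.46],
    [0, 0, 0, 0, 0.46],
    [0, 0, 0, 0, 0.46],
    [0, 0, 0, 0, 0.46],
    [0, 0, -1, 0, 0.46],
    [0, 0, -2, 0, 0.46],
    [0, 0, -3, 0, 0.46],
    [0, 0, -4, 0, 0.46],
    [0, 0, -2, 0, -1],
    [0, 0, 0, 0, -1],
  ],
)

```text
t: 11.4
eef_pos: [0.5268, 0.108, 0.1604]
tool_rot: [0.002, 0.425, 0.905, 0.002]
contact_force: [1.2, -0.1, -0.5]
gripper_width: 0.397
grasp_force: 0.0
```

```bash
python3 - <<'E'
from h import *
delta(.5243,.1068,.16)
S=np.array([.5243,.1068])
# pushing pose with tool +x along the clockwise tangent; TCP at radius 45 along lever, back off 'off' mm
R,o=rot();P=o['eef_pos']
for n,b,l in(('A',-13.3,67.2),('B',-133.3,-76.8),('C',106.7,164.1)):
    B=S+.074*np.array([np.cos(np.radians(b)),np.sin(np.radians(b))]);l=np.radians(l)
    u=np.array([np.cos(l),np.sin(l)]);t=np.array([u[1],-u[0]])
    T=B+.045*u-.026*t
    print(n,'bolt',B.round(4),'TCP',T.round(4),'push dir',np.degrees(np.arctan2(t[1],t[0])).round(1))
E
```

```text
yang 39.65 pos [0.5268 0.108  0.1604] dcm [ 0.06 -0.27  0.04] F [ 1.2 -0.1 -0.5] q7 0.58 w 0.397 g 0.0 t 11.4
A bolt [0.5963 0.0898] TCP [0.5898 0.1413] push dir -22.8
B bolt [0.4735 0.0529] TCP [0.5091 0.0151] push dir -166.8
C bolt [0.503  0.1777] TCP [0.4526 0.165 ] push dir 74.1
```

Request:
carry_out(
  targets=[
    [0, 0, 0, -7.9, -1],
    [0, 0, 0, -7.9, -1],
    [0, 0, 0, -7.9, -1],
    [0, 0, 0, -7.9, -1],
    [0, 0, 0, -7.9, -1],
    [0, 0, 0, -8, -1],
    [0, 0, 0, -8, -1],
    [0, 0, 0, -8, -1],
    [0, 0, 0, 0, -1],
    [0, 0, 0, 0, -1],
  ],
)

```text
t: 12.4
eef_pos: [0.5242, 0.1074, 0.1563]
tool_rot: [-0.001, -0.113, 0.994, -0.0]
contact_force: [-0.3, 0.3, 0.1]
gripper_width: 0.002
grasp_force: 0.0
```

```bash
python3 -c "
from h import *
delta(.5091,.0151,.066)
snap('top','top5')
im=cv2.imread('pics/top5.png')[205:325,190:310];cv2.imwrite('pics/c5.png',cv2.resize(im,None,fx=4,fy=4,interpolation=cv2.INTER_CUBIC))"
```

```text
yang 102.95 pos [0.5242 0.1074 0.1563] dcm [ 3.53 -8.66  9.03] F [-0.3  0.3  0.1] q7 1.57 w 0.002 g 0.0 t 12.4
```

Request:
carry_out(
  targets=[
    [1.8, -4.3, 0, 0, -1],
    [1.7, -4.4, 0, 0, -1],
    [0, 0, 0, 0, -1],
    [0, 0, 3, 0, -1],
    [0, 0, 3, 0, -1],
    [0, 0, 2, 0, -1],
    [0, 0, 1, 0, -1],
    [0, 0, 0, 0, -1],
    [0, 0, 0, 0, -1],
  ],
)

```text
t: 13.35
eef_pos: [0.5109, 0.0151, 0.0673]
tool_rot: [0.0, -0.114, 0.993, -0.0]
contact_force: [-0.4, 1.1, 0.4]
gripper_width: 0.003
grasp_force: 0.0
```

```bash
python3 - <<'E'
from h import *
delta(.5091,.0151,.066)
# chord per 4 deg clockwise step, for TCP r=45 along lever, d=18 behind (tool axes: push face +x / -x)
for sgn in(1,-1):
  for th in(3,5):
    # frame: lever direction u, push t (t = u rotated cw). tool for +x face: x=t ; y = x rotated cw in world = -? computed
    R=lambda a:np.array([[np.cos(a),-np.sin(a)],[np.sin(a),np.cos(a)]])
    p=np.array([.045,-0]);u=np.array([1,0.]);t=np.array([0,-1.])
    p=.045*u-.0175*t;d=R(-np.radians(th))@p-p
    x=sgn*t;y=np.array([x[1],-x[0]])   # z down: y = cw 90 of x
    print(sgn,th,'x,y cm',(100*np.array([d@x,d@y])).round(3))
E
```

```text
yang 103.14 pos [0.5109 0.0151 0.0673] dcm [0.17 0.04 0.13] F [-0.4  1.1  0.4] q7 1.80 w 0.003 g 0.0 t 13.35
1 3 x,y cm [ 0.238 -0.085]
1 5 x,y cm [ 0.399 -0.135]
-1 3 x,y cm [-0.238  0.085]
-1 5 x,y cm [-0.399  0.135]
```

Request:
carry_out(
  targets=[
    [0.6, 0, 0.1, 0, -1],
    [0.4, 0, 0, 0, -1],
    [0, 0, 0, 0, -1],
  ],
)

```text
t: 13.65
eef_pos: [0.5007, 0.0126, 0.0665]
tool_rot: [0.001, -0.114, 0.993, 0.0]
contact_force: [0.1, -0.3, 0.1]
gripper_width: 0.001
grasp_force: 0.3
```

Request:
carry_out(
  targets=[
    [0.4, -0.135, 0, 5, -1],
    [0.4, -0.135, 0, 5, -1],
    [0.4, -0.135, 0, 5, -1],
    [0.4, -0.135, 0, 5, -1],
    [0, 0, 0, 0, -1],
  ],
)

```text
t: 14.15
eef_pos: [0.486, 0.0059, 0.0664]
tool_rot: [0.001, 0.06, 0.998, 0.0]
contact_force: [1.4, 0.1, 1.6]
gripper_width: -0.002
grasp_force: 0.9
```

```bash
python3 -c "
from h import *
delta(.5091,.0151,.066)"
```

```text
yang 83.12 pos [0.486  0.0059 0.0664] dcm [-2.19  1.19  0.05] F [1.4 0.1 1.6] q7 1.53 w -0.002 g 0.9 t 14.15
```

Request:
carry_out(
  targets=[
    [0.4, -0.135, 0, 5, -1],
    [0.4, -0.135, 0, 5, -1],
    [0.4, -0.135, 0, 5, -1],
    [0, 0, 0, 0, -1],
  ],
)

```text
t: 14.55
eef_pos: [0.4733, 0.0044, 0.0663]
tool_rot: [0.001, 0.189, 0.982, 0.0]
contact_force: [1.7, -0.2, 1.5]
gripper_width: -0.002
grasp_force: 1.0
```

Request:
carry_out(
  targets=[
    [0.24, -0.085, 0, 3, -1],
    [0.24, -0.085, 0, 3, -1],
    [0, 0, 0, 0, -1],
  ],
)

```text
t: 14.85
eef_pos: [0.4683, 0.0046, 0.0661]
tool_rot: [0.001, 0.239, 0.971, 0.0]
contact_force: [2.4, -0.0, 2.1]
gripper_width: -0.001
grasp_force: 1.2
```

Request:
carry_out(
  targets=[
    [0.24, -0.085, 0, 3, -1],
    [0, 0, 0, 0, -1],
    [0, 0, 0, 0, -1],
  ],
)

```text
t: 15.15
eef_pos: [0.4657, 0.005, 0.066]
tool_rot: [0.0, 0.264, 0.964, 0.0]
contact_force: [2.5, -0.8, 2.1]
gripper_width: 0.0
grasp_force: 1.4
```

Request:
carry_out(
  targets=[
    [0.24, -0.085, 0, 3, -1],
    [0, 0, 0, 0, -1],
    [0, 0, 0, 0, -1],
  ],
)

```text
t: 15.45
eef_pos: [0.4629, 0.0054, 0.0659]
tool_rot: [0.0, 0.29, 0.957, 0.0]
contact_force: [2.6, -0.7, 2.0]
gripper_width: 0.005
grasp_force: 1.4
```

Request:
carry_out(
  targets=[
    [0.24, -0.085, 0, 3, -1],
    [0, 0, 0, 0, -1],
  ],
)

```text
t: 15.65
eef_pos: [0.4602, 0.0061, 0.0658]
tool_rot: [0.0, 0.315, 0.949, -0.0]
contact_force: [2.4, -0.9, 0.4]
gripper_width: -0.004
grasp_force: 1.3
```

Request:
carry_out(
  targets=[
    [0.24, -0.085, 0, 3, -1],
    [0, 0, 0, 0, -1],
  ],
)

```text
t: 15.85
eef_pos: [0.4577, 0.0068, 0.0658]
tool_rot: [-0.0, 0.34, 0.94, -0.0]
contact_force: [2.4, 0.3, 0.9]
gripper_width: 0.002
grasp_force: 1.3
```

Request:
carry_out(
  targets=[
    [0.24, -0.085, 0, 3, -1],
    [0, 0, 0, 0, -1],
  ],
)

```text
t: 16.05
eef_pos: [0.4553, 0.0077, 0.0658]
tool_rot: [-0.0, 0.364, 0.931, -0.0]
contact_force: [3.8, -1.0, 0.2]
gripper_width: -0.003
grasp_force: 1.4
```

Request:
carry_out(
  targets=[
    [0.16, -0.056, 0, 2, -1],
    [0, 0, 0, 0, -1],
  ],
)

```text
t: 16.25
eef_pos: [0.455, 0.0075, 0.0659]
tool_rot: [0.001, 0.381, 0.925, -0.0]
contact_force: [6.0, -3.7, -3.1]
gripper_width: 0.002
grasp_force: 3.6
```

Request:
carry_out(
  targets=[
    [0.16, -0.056, 0, 2, -1],
    [0, 0, 0, 0, -1],
  ],
)

```text
t: 16.45
eef_pos: [0.4547, 0.0073, 0.0661]
tool_rot: [0.003, 0.397, 0.918, -0.0]
contact_force: [8.3, -6.7, -7.5]
gripper_width: -0.002
grasp_force: 5.9
```

Request:
carry_out(
  targets=[
    [0.16, -0.056, 0, 2, -1],
    [0, 0, 0, 0, -1],
  ],
)

```text
t: 16.65
eef_pos: [0.4545, 0.007, 0.0663]
tool_rot: [0.004, 0.414, 0.91, -0.0]
contact_force: [12.2, -10.5, -10.3]
gripper_width: -0.003
grasp_force: 8.1
```

Bolt B is at its stop: force rises sharply to about 16 N with no further turning. I'll back off, lift and go to A.

Request:
carry_out(
  targets=[
    [-1, 0, 0, 0, -1],
    [-0.8, 0, 0, 0, -1],
    [0, 0, -2, 0, -1],
    [0, 0, -4, 0, -1],
    [0, 0, -3, 0, -1],
    [0, 0, 0, -6.5, -1],
    [0, 0, 0, -6.5, -1],
    [0, 0, 0, -6.5, -1],
    [0, 0, 0, -6.5, -1],
    [0, 0, 0, 0, -1],
    [0, 0, 0, 0, -1],
  ],
)

```text
t: 17.75
eef_pos: [0.4619, -0.0037, 0.1555]
tool_rot: [-0.001, 0.199, 0.98, -0.0]
contact_force: [0.7, 0.0, 0.1]
gripper_width: 0.001
grasp_force: 0.0
```

```bash
python3 -c "
from h import *
delta(.5898,.1413,.066)"
```

```text
yang 67.03 pos [ 0.4619 -0.0037  0.1555] dcm [-6.13 18.35  8.93] F [0.7 0.  0.1] q7 1.23 w 0.001 g 0.0 t 17.75
```

Request:
carry_out(
  targets=[
    [-1.5, 4.6, 0, 0, -1],
    [-1.5, 4.6, 0, 0, -1],
    [-1.5, 4.6, 0, 0, -1],
    [-1.5, 4.5, 0, 0, -1],
    [0, 0, 0, 0, -1],
    [0, 0, 0, 0, -1],
    [0, 0, 3, 0, -1],
    [0, 0, 3, 0, -1],
    [0, 0, 2, 0, -1],
    [0, 0, 0.9, 0, -1],
    [0, 0, 0, 0, -1],
    [0, 0, 0, 0, -1],
  ],
)

```text
t: 18.95
eef_pos: [0.5893, 0.1411, 0.0677]
tool_rot: [0.0, 0.199, 0.98, 0.0]
contact_force: [-0.2, -0.8, -0.1]
gripper_width: 0.001
grasp_force: 0.0
```

```bash
python3 -c "
from h import *
delta(.5898,.1413,.066)"
```

```text
yang 67.09 pos [0.5893 0.1411 0.0677] dcm [-0.04  0.04  0.18] F [-0.2 -0.8 -0.1] q7 1.12 w 0.001 g 0.0 t 18.95
```

Request:
carry_out(
  targets=[
    [-0.5, 0, 0.1, 0, -1],
    [-0.4, 0, 0, 0, -1],
    [-0.4, 0.135, 0, 5, -1],
    [-0.4, 0.135, 0, 5, -1],
    [-0.4, 0.135, 0, 5, -1],
    [-0.4, 0.135, 0, 5, -1],
    [0, 0, 0, 0, -1],
  ],
)

```text
t: 19.65
eef_pos: [0.6142, 0.1351, 0.0662]
tool_rot: [0.0, 0.365, 0.931, 0.0]
contact_force: [-0.5, 0.9, -0.4]
gripper_width: -0.001
grasp_force: 0.4
```

Request:
carry_out(
  targets=[
    [-0.4, 0.135, 0, 5, -1],
    [-0.4, 0.135, 0, 5, -1],
    [-0.4, 0.135, 0, 5, -1],
    [-0.4, 0.135, 0, 5, -1],
    [-0.4, 0.135, 0, 5, -1],
    [-0.4, 0.135, 0, 5, -1],
    [0, 0, 0, 0, -1],
  ],
)

```text
t: 20.35
eef_pos: [0.6345, 0.1204, 0.0662]
tool_rot: [0.0, 0.593, 0.805, 0.001]
contact_force: [0.4, 1.9, 1.0]
gripper_width: 0.002
grasp_force: 0.7
```

```bash
python3 -c "
from h import *
delta(.5898,.1413,.066)"
```

```text
yang 17.27 pos [0.6345 0.1204 0.0662] dcm [ 3.32 -3.65  0.02] F [0.4 1.9 1. ] q7 0.47 w 0.002 g 0.7 t 20.35
```

Request:
carry_out(
  targets=[
    [-0.4, 0.135, 0, 5, -1],
    [-0.4, 0.135, 0, 5, -1],
    [-0.4, 0.135, 0, 5, -1],
    [0, 0, 0, 0, -1],
  ],
)

```text
t: 20.75
eef_pos: [0.6411, 0.1093, 0.0662]
tool_rot: [0.001, 0.693, 0.721, 0.001]
contact_force: [1.0, 1.7, -0.1]
gripper_width: -0.002
grasp_force: 0.7
```

Request:
carry_out(
  targets=[
    [-0.24, 0.085, 0, 3, -1],
    [0, 0, 0, 0, -1],
  ],
)

```text
t: 20.95
eef_pos: [0.6418, 0.1071, 0.0662]
tool_rot: [0.0, 0.711, 0.703, 0.001]
contact_force: [0.8, 2.5, 1.4]
gripper_width: 0.001
grasp_force: 1.1
```

Request:
carry_out(
  targets=[
    [-0.24, 0.085, 0, 3, -1],
    [0, 0, 0, 0, -1],
  ],
)

```text
t: 21.15
eef_pos: [0.6425, 0.1045, 0.0661]
tool_rot: [0.0, 0.729, 0.684, 0.0]
contact_force: [1.4, 2.5, 1.0]
gripper_width: 0.0
grasp_force: 1.3
```

Request:
carry_out(
  targets=[
    [-0.24, 0.085, 0, 3, -1],
    [0, 0, 0, 0, -1],
  ],
)

```text
t: 21.35
eef_pos: [0.643, 0.1018, 0.0661]
tool_rot: [0.0, 0.747, 0.665, 0.0]
contact_force: [2.0, 2.1, 1.0]
gripper_width: -0.003
grasp_force: 1.2
```

Request:
carry_out(
  targets=[
    [-0.16, 0.056, 0, 2, -1],
    [0, 0, 0, 0, -1],
  ],
)

```text
t: 21.55
eef_pos: [0.6433, 0.1017, 0.066]
tool_rot: [-0.001, 0.759, 0.651, 0.001]
contact_force: [1.4, 5.4, 1.6]
gripper_width: 0.005
grasp_force: 2.6
```

Request:
carry_out(
  targets=[
    [-0.16, 0.056, 0, 2, -1],
    [0, 0, 0, 0, -1],
  ],
)

```text
t: 21.75
eef_pos: [0.6437, 0.1017, 0.066]
tool_rot: [-0.001, 0.77, 0.638, 0.001]
contact_force: [2.8, 7.8, 2.4]
gripper_width: -0.002
grasp_force: 4.1
```

Request:
carry_out(
  targets=[
    [-0.16, 0.03, 0, 1, -1],
    [0, 0, 0, 0, -1],
  ],
)

```text
t: 21.95
eef_pos: [0.6439, 0.1016, 0.066]
tool_rot: [-0.002, 0.775, 0.632, 0.002]
contact_force: [3.1, 11.5, 2.3]
gripper_width: 0.002
grasp_force: 5.5
```

Request:
carry_out(
  targets=[
    [1, 0, 0, 0, -1],
    [0.8, 0, 0, 0, -1],
    [0, 0, -2, 0, -1],
    [0, 0, -4, 0, -1],
    [0, 0, -3, 4.3, -1],
    [0, 0, 0, 0, -1],
    [0, 0, 0, 0, -1],
  ],
)

```text
t: 22.65
eef_pos: [0.6469, 0.1141, 0.1559]
tool_rot: [0.0, 0.799, 0.601, -0.0]
contact_force: [0.4, -0.9, -0.8]
gripper_width: -0.002
grasp_force: 0.0
```

```bash
python3 -c "
from h import *
delta(.4526,.165,.066)"
```

```text
yang -16.09 pos [0.6469 0.1141 0.1559] dcm [ -0.49 -20.08   8.99] F [ 0.4 -0.9 -0.8] q7 -0.06 w -0.002 g 0.0 t 22.65
```

Request:
carry_out(
  targets=[
    [-0.1, -4, 0, 0, -1],
    [-0.1, -4, 0, 0, -1],
    [-0.1, -4, 0, 0, -1],
    [-0.1, -4, 0, 0, -1],
    [-0.1, -4, 0, 0, -1],
    [0, 0, 0, 0, -1],
    [0, 0, 0, 0, -1],
    [0, 0, 3, 0, -1],
    [0, 0, 3, 0, -1],
    [0, 0, 2, 0, -1],
    [0, 0, 1, 0, -1],
    [0, 0, 0, 0, -1],
  ],
)

```text
t: 23.85
eef_pos: [0.4537, 0.164, 0.0647]
tool_rot: [0.0, 0.8, 0.6, -0.001]
contact_force: [0.8, 0.5, -0.4]
gripper_width: -0.001
grasp_force: 0.0
```

```bash
python3 -c "
from h import *
delta(.4526,.165,.066)"
```

```text
yang -16.21 pos [0.4537 0.164  0.0647] dcm [ 0.07 -0.13 -0.13] F [ 0.8  0.5 -0.4] q7 -0.12 w -0.001 g 0.0 t 23.85
```

Request:
carry_out(
  targets=[
    [0.5, 0, -0.1, 0, -1],
    [0.5, -0.1, 0, 0, -1],
    [0.4, -0.135, 0, 5, -1],
    [0.4, -0.135, 0, 5, -1],
    [0.4, -0.135, 0, 5, -1],
    [0.4, -0.135, 0, 5, -1],
    [0.4, -0.135, 0, 5, -1],
    [0.4, -0.135, 0, 5, -1],
    [0.4, -0.135, 0, 5, -1],
    [0, 0, 0, 0, -1],
  ],
)

```text
t: 24.85
eef_pos: [0.4617, 0.2038, 0.0673]
tool_rot: [0.0, 0.943, 0.333, 0.0]
contact_force: [-0.8, -3.1, 0.4]
gripper_width: -0.001
grasp_force: 1.1
```

Request:
carry_out(
  targets=[
    [0.24, -0.085, 0, 3, -1],
    [0.24, -0.085, 0, 3, -1],
    [0, 0, 0, 0, -1],
  ],
)

```text
t: 25.15
eef_pos: [0.4642, 0.2079, 0.0672]
tool_rot: [0.0, 0.959, 0.284, -0.0]
contact_force: [-2.8, -2.3, 1.7]
gripper_width: -0.004
grasp_force: 1.6
```

Request:
carry_out(
  targets=[
    [0.24, -0.085, 0, 3, -1],
    [0, 0, 0, 0, -1],
  ],
)

```text
t: 25.35
eef_pos: [0.4657, 0.21, 0.067]
tool_rot: [-0.0, 0.966, 0.259, -0.0]
contact_force: [-2.9, -1.6, 2.7]
gripper_width: 0.002
grasp_force: 1.7
```

Request:
carry_out(
  targets=[
    [0.24, -0.085, 0, 3, -1],
    [0, 0, 0, 0, -1],
  ],
)

```text
t: 25.55
eef_pos: [0.4673, 0.212, 0.0669]
tool_rot: [-0.0, 0.972, 0.234, -0.0]
contact_force: [-3.7, -1.7, 2.1]
gripper_width: -0.004
grasp_force: 1.7
```

Request:
carry_out(
  targets=[
    [0.16, -0.056, 0, 2, -1],
    [0, 0, 0, 0, -1],
  ],
)

```text
t: 25.75
eef_pos: [0.4686, 0.2134, 0.0668]
tool_rot: [-0.0, 0.976, 0.216, -0.0]
contact_force: [-4.1, -2.0, 2.3]
gripper_width: 0.003
grasp_force: 1.9
```

Moving at about 4.5 N friction. Continuing.

Request:
carry_out(
  targets=[
    [0.16, -0.056, 0, 2, -1],
    [0.16, -0.056, 0, 2, -1],
    [0, 0, 0, 0, -1],
  ],
)

```text
t: 26.05
eef_pos: [0.4714, 0.2158, 0.0667]
tool_rot: [-0.0, 0.984, 0.181, 0.0]
contact_force: [-3.4, 0.0, 1.8]
gripper_width: -0.003
grasp_force: 1.7
```

Request:
carry_out(
  targets=[
    [0.16, -0.056, 0, 2, -1],
    [0, 0, 0, 0, -1],
  ],
)

```text
t: 26.25
eef_pos: [0.4726, 0.2168, 0.0667]
tool_rot: [-0.0, 0.987, 0.163, 0.0]
contact_force: [-3.6, -0.1, 1.8]
gripper_width: -0.004
grasp_force: 1.8
```

Request:
carry_out(
  targets=[
    [0.16, -0.056, 0, 2, -1],
    [0, 0, 0, 0, -1],
  ],
)

```text
t: 26.45
eef_pos: [0.474, 0.2177, 0.0667]
tool_rot: [-0.0, 0.989, 0.146, 0.0]
contact_force: [-3.6, -0.0, 0.4]
gripper_width: -0.003
grasp_force: 1.8
```

Request:
carry_out(
  targets=[
    [0.16, -0.056, 0, 2, -1],
    [0, 0, 0, 0, -1],
  ],
)

```text
t: 26.65
eef_pos: [0.4754, 0.2187, 0.0667]
tool_rot: [0.0, 0.992, 0.129, 0.0]
contact_force: [-4.2, 1.1, 0.2]
gripper_width: 0.001
grasp_force: 1.8
```

Request:
carry_out(
  targets=[
    [0.16, -0.056, 0, 2, -1],
    [0, 0, 0, 0, -1],
  ],
)

```text
t: 26.85
eef_pos: [0.4768, 0.2196, 0.0667]
tool_rot: [0.0, 0.994, 0.111, 0.0]
contact_force: [-4.2, 2.0, 1.0]
gripper_width: 0.0
grasp_force: 1.8
```

Request:
carry_out(
  targets=[
    [0.16, -0.056, 0, 2, -1],
    [0, 0, 0, 0, -1],
  ],
)

```text
t: 27.05
eef_pos: [0.4783, 0.2205, 0.0667]
tool_rot: [0.0, 0.996, 0.094, 0.0]
contact_force: [-5.0, 1.1, -0.2]
gripper_width: -0.001
grasp_force: 1.8
```

Request:
carry_out(
  targets=[
    [0.16, -0.056, 0, 2, -1],
    [0, 0, 0, 0, -1],
  ],
)

```text
t: 27.25
eef_pos: [0.4797, 0.2213, 0.0667]
tool_rot: [0.0, 0.997, 0.077, 0.0]
contact_force: [-4.1, 1.4, 0.1]
gripper_width: 0.001
grasp_force: 1.8
```

Request:
carry_out(
  targets=[
    [0.16, -0.056, 0, 2, -1],
    [0, 0, 0, 0, -1],
  ],
)

```text
t: 27.45
eef_pos: [0.4799, 0.2218, 0.0666]
tool_rot: [-0.0, 0.998, 0.059, -0.001]
contact_force: [-8.5, 0.8, 3.3]
gripper_width: 0.003
grasp_force: 4.1
```

Request:
carry_out(
  targets=[
    [0.16, -0.056, 0, 2, -1],
    [0, 0, 0, 0, -1],
  ],
)

```text
t: 27.65
eef_pos: [0.4798, 0.2223, 0.0664]
tool_rot: [-0.0, 0.999, 0.042, -0.003]
contact_force: [-13.4, 0.5, 7.9]
gripper_width: -0.002
grasp_force: 6.5
```

Request:
carry_out(
  targets=[
    [0.16, -0.056, 0, 2, -1],
    [0, 0, 0, 0, -1],
  ],
)

```text
t: 27.85
eef_pos: [0.4797, 0.2228, 0.0661]
tool_rot: [-0.0, 1.0, 0.024, -0.005]
contact_force: [-17.7, 0.1, 11.0]
gripper_width: 0.002
grasp_force: 8.8
```

The third stop is felt. I'll back off, lift, move clear and look.

Request:
carry_out(
  targets=[
    [-1, 0, 0, 0, -1],
    [-1, 0, 0, 0, -1],
    [0, 0, -2, 0, -1],
    [0, 0, -4, 0, -1],
    [0, 0, -4, 0, -1],
    [0, -4, -4, 0, -1],
    [0, -4, -2, 0, -1],
    [0, -4, 0, 0, -1],
    [0, -4, 0, 0, -1],
    [0, -4, 0, 0, -1],
    [0, 0, 0, 0, -1],
    [0, 0, 0, 0, -1],
  ],
)

```text
t: 29.05
eef_pos: [0.4547, 0.4183, 0.2223]
tool_rot: [0.0, 1.0, 0.026, 0.001]
contact_force: [-0.3, -0.2, 0.2]
gripper_width: 0.004
grasp_force: 0.0
```

```bash
python3 -c "
from h import *
delta(.4526,.165,.066)
snap('top','top6');snap('scene','sc6')
f=lambda n,u,v,w,h,s:cv2.resize(cv2.imread(n)[v:v+h,u:u+w],None,fx=s,fy=s,interpolation=cv2.INTER_CUBIC)
cv2.imwrite('pics/c6.png',np.hstack([f('pics/top6.png',190,205,120,120,3.334),f('pics/scene0.png'.replace('scene0','sc6'),307,180,100,100,4)[:400]]) if f('pics/top6.png',190,205,120,120,3.334).shape[0]==400 else 0)"
```

```text
yang -87.03 pos [0.4547 0.4183 0.2223] dcm [-1.55 25.28 15.63] F [-0.3 -0.2  0.2] q7 -1.65 w 0.004 g 0.0 t 29.05
```

View pics/c6.png

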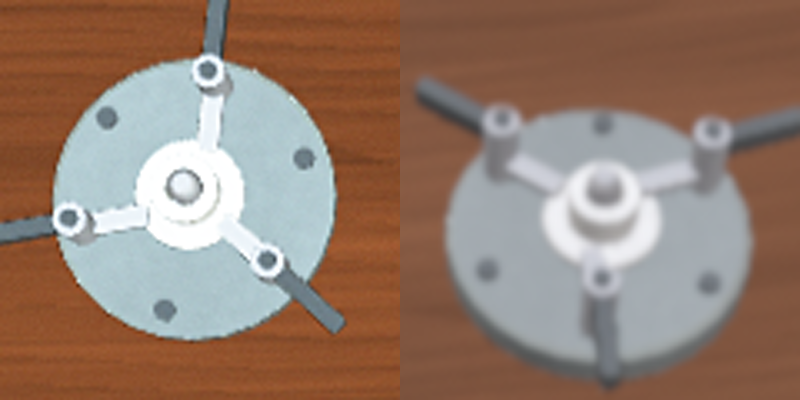

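The collar is seated on the shaft at (185,187) in the left crop. All three noses lie over the flange, the levers point outward, and the arm is clear. I'll hand it in.

```bash
python3 -c "
from h import *
print(bot.hand_in())"
```

```text
the job is handed in; nothing more can be done
None
```

The collar sits flat on the base and is released, all three lever bolts are home against their felt stops (12–21 N at the last push), and the job was handed in at about 29 s.

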